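# Close the canister of ceramic petals

## Robot

A 6-joint arm with a two-finger parallel gripper is mounted at the origin on the work surface. World frame = base frame: x ahead of the robot, y to its left, z up, the work surface at z = 0. Lengths are in mm, angles in rad, forces in N, time in s.
With the tool pointing down it reaches from about 275 to 775 mm from the base axis. Payload 14.6 kg.
Tool frame: the origin (TCP) lies midway between the tips of the shut fingers; the grasp point (between the pads) lies bot.grasp_offset behind it (bot.grasp_offset is the distance from the TCP to the grasp point, in mm); z points along the fingers, y is the direction in which the jaws open and shut (so a half turn about z gives the same grasp; the last joint's range is limited). The gripper opens to 85 mm and grips with 20 to 120 N. Pads are 22 mm wide; open, the fingers measure 114 mm over their backs; the gripper's body (76 mm by 85 mm) begins 54 mm behind the grasp point. The pads swing forward as they close: fully open they stand 13 mm farther back than shut.
Start: joints at [1.184, 0.263, -0.048, 1.259, 0, 1.415], TCP at [120.613, 510.961, 231.278] pointing down, gripper open.
Joint ranges: [-2.65, 2.65], [-0.89, 1.7], [-1.18, 1.37], [-2.13, 2.11], [-1.35, 1.29], [-3.14, 3.14]. Speed limits (rad/s): [1.89, 1.89, 2.57, 2.79, 3.14, 3.14].

## Interface

Orientations are given as a 3x3 rotation matrix whose columns are the frame's x, y, z axes.
In Python, from rig import bot, capture, camera_info, job_done gives the robot as it stands.
- The arm moves only by the tool send_rows, never from a script. Its argument "deltas" is a list of rows, each an object with "twist": the turn, a rotation vector about the tool's x, y, z in units of 6 degrees (1.0 is 6 degrees), a list of three; "translation": the shift along the tool's x, y, z in units of 25 mm (1.0 is 25 mm), a list of three; "gripper": the closure, from -1 (fully open) to 1 (shut), so that 0 is half open. A call has 1 to 10 rows; each row shifts and turns the commanded pose from where the row before left it, along the tool's axes as they then stand; what a row does not reach is not made up. A row lasts 1/10 s, in which the tool goes at most 50 mm and 8.59 degrees, less where a joint would pass 70% of its speed; a pose out of reach is approached as far as the arm can. A call is refused whole if a number of a shift passes 1 or a number of a turn 1, either way. A call with a gripper value outside its range is refused whole. The fingers move at their own pace and stop on an object; "grip_force" is the grip in N (left out, the last holds). Time passes only in rows, so rows that do not move let the fingers close. It gives the time, the measured TCP pose, the force and the opening at its end, in the units of the state.
- bot.observe(): the state, without advancing time (a new reading comes with each control period).
- capture(name): name is "scene" or "top"; returns (picture, depth): 480x640x3 uint8, red, green, blue; 480x640 float32, mm along the optical axis (not along the pixel's ray), 0 where there is no reading.
- camera_info(name): a dict with "fx", "fy", "cx", "cy" (pixels), "dist_coeffs" ([k1, k2, p1, p2, k3] as OpenCV has them; the pictures are not rectified), "position" and "rotation" of the camera in the world. Camera axes: x right, y down, z forward; pixel columns grow to the right and rows downward; lengths in mm; the calibration is good to about 2 mm. A picture is of the moment at which its call begins. camera_info takes no time and is no camera call.
- job_done(): hands the job in, once; it reports no verdict.
The state is a dict: "time": time; "q": joint angles; "qd": joint speeds; "effort": joint torques, N m; "tool_pos": TCP position; "ee_rot": TCP orientation; "wrist_force": force on the tool from outside, world axes, zero at the start; "moment": the same for the moment, N m; "width": opening from 0.0 (shut) to 1.0 (fully open).
Only numpy, scipy, OpenCV 4.12 (cv2) and the standard library are available. Lean on these libraries where they do the work, as an engineer would, in place of code of your own. Each camera call takes 0.05 s, during which the arm holds its last target. There are 200 camera calls.

## Task

The lid of the low, wide canister is sitting crosswise on top of its rim. Take it by its handle, turn it on the rim, without lifting it off, until its two lugs drop into the two notches, seat it fully home, flat on the rim, and let go. Leave the lid of the tall, slim canister as it is.

Things in the scene. Friction and masses are not known exactly. Their poses are not given: they have to be found in the camera images.
- canister: Low, wide round steel canister, fixed, left or right of the tall one: diameter 140 mm, wall 10 mm, rim 110 mm above its origin (centre of underside, on the table; z up). In the rim at its +x and -x sides are two equal notches, 48 mm wide, 12 mm deep, open on top, each between two dark steel cheeks that reach 84 mm from the axis, flush with the rim.
- lid: Its loose aluminium lid, ~0.3 kg, diameter 134, 4 mm thick. Origin: centre of the flange's underside, starting 120 mm (seated: 110) over the canister's. At +x and -x equal lugs, 20 mm wide, 10 deep, out to 84 mm from the axis; they drop in within 9 deg of the notches, either way round. Spigot below has 4 mm play. Black bar handle on top, along x: 76 x 14 x 14 mm, 24 to 38 mm above the origin.
- tall_canister: A bystander: the tall, slim steel canister of the same kind, 96 mm outside diameter, rim 165 mm above its origin (centre of its underside), cheeks out to 60 mm from the axis; it does not move. With its lid's handle it is 213 mm high.
- tall_lug (a point): A point on one lug of the tall canister's loose lid, 55 mm from the lid's axis. This lid also sits crosswise on its rim and is to be left so.
There are look-alikes about, which are no part of the job. What is shaped like the lid but brown or yellow is not meant.

How it is judged (in metres and radians):
At the end, for the whole second after the job is handed in: The lid of the low, wide canister lies flat on its rim (within 3.5 mm of fully down, tilted less than 3 degrees), its lugs in the notches (lined up within 15 degrees, centred within 10 mm), at rest (z of lid in the frame of canister between 0.106 and 0.1135 m and horizontal distance between lid and canister below 0.01 m and angle between the x axis of lid and the x axis of canister, either way round below 0.26 rad and angle between lid's own z axis and vertical below 0.05 rad and linear speed of lid below 0.02 m/s); the robot touches nothing.
It fails at once if the lid is lifted off the canister (more than 30 mm above the height at which it starts) (z of lid in the frame of canister above 0.15 m).
It fails at once if the lid of the tall canister is moved (its lug by more than 15 mm) (distance of tall_lug from where it was at the start of the episode above 0.015 m).
It also fails if it takes over 30 s, if anything falls off the work surface, if the arm or the gripper's body presses on something with over 40 N, if the wrist force passes 120 N, or if a joint passes its speed limit or range.

## Working session

There is one attempt and no reset: what is moved stays moved. The work goes in short steps, Python scripts to look and compute and a tool call to move; the robot and the scene stay as the last step left them, time stands still between calls to the robot, and variables do not carry over. Pictures are saved under pics/ and viewed, about 8 in all and at most 12, crops included, and the job is handed in when it is done.

Besides the shell and the picture viewer there is one more tool, called after "Request:" by a JSON object that holds its "op" and its "data", one argument or row to a line. send_rows: Moves the arm, as the interface text tells. Its arguments: {"type":"object","properties":{"deltas":{"type":"array","items":{"type":"object","properties":{"twist":{"type":"array","items":{"type":"number"}},"translation":{"type":"array","items":{"type":"number"}},"gripper":{"type":"number"}}}},"grip_force":{"type":"number"}},"required":["deltas"]}

```bash
mkdir -p pics; ls
cat > h.py <<'E'
import numpy as np, cv2
from rig import bot, capture, camera_info, job_done
def cloud(name, depth):
    c=camera_info(name); K=np.array([[c['fx'],0,c['cx']],[0,c['fy'],c['cy']],[0,0,1.]])
    h,w=depth.shape; u,v=np.meshgrid(np.arange(w),np.arange(h))
    n=cv2.undistortPoints(np.stack([u,v],-1).reshape(-1,1,2).astype(float),K,np.array(c['dist_coeffs'],float)).reshape(h,w,2)
    p=np.dstack([n[...,0]*depth,n[...,1]*depth,depth])
    return p@np.array(c['rotation']).T+np.array(c['position'])
E
python3 - <<'E'
from h import *
print(bot.observe(),bot.grasp_offset)
for n in('scene','top'):
    im,d=capture(n); np.savez(f'{n}0.npz',im=im,d=d); cv2.imwrite(f'pics/{n}0.png',im[...,::-1]); c=camera_info(n); print(n,c['position'],c['rotation'],c['fx'])
E
```

```text
pics
{'time': 0.0, 'q': array([ 1.18371631e+00,  2.63567009e-01, -4.89554187e-02,  1.25939317e+00,
       -8.74129679e-06,  1.41548012e+00]), 'qd': array([ 9.19163958e-04,  4.87286079e-05, -4.89305833e-04,  1.10239999e-03,
        1.64731193e-03, -5.43009700e-04]), 'effort': array([ 2.75236926e-04, -6.37602854e+01,  3.84566367e+01,  1.35342748e-02,
       -1.09009734e-04,  8.29601049e-06]), 'tool_pos': array([120.49906585, 510.69824936, 230.79546061]), 'ee_rot': array([[-9.73262739e-01,  2.29694294e-01, -4.14414791e-04],
       [ 2.29694609e-01,  9.73262198e-01, -1.03976211e-03],
       [ 1.64506827e-04, -1.10715056e-03, -9.99999374e-01]]), 'wrist_force': array([-0.479578  , -0.27493082, -1.03169602]), 'moment': array([-0.00019294, -0.06779687, -0.02470294]), 'width': 0.9984114701367607} 18.700000000000003
scene [ 870.76383107 -276.88356835  856.53122055] [[ 0.49635073  0.70749236 -0.50308102]
 [ 0.86811979 -0.4031771   0.28951037]
 [ 0.00199562 -0.58043328 -0.81430537]] 451.36276632887694
top [ 315.22771167   -3.78581443 1180.66849299] [[ 0.0095562  -0.99342579  0.11407843]
 [-0.99979834 -0.01150742 -0.01645786]
 [ 0.01766241 -0.11389815 -0.99333542]] 476.3654938036777
```

View pics/scene0.png

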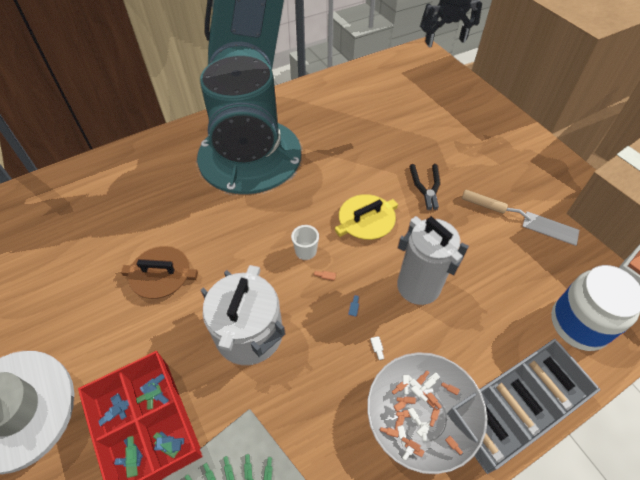

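View pics/top0.png

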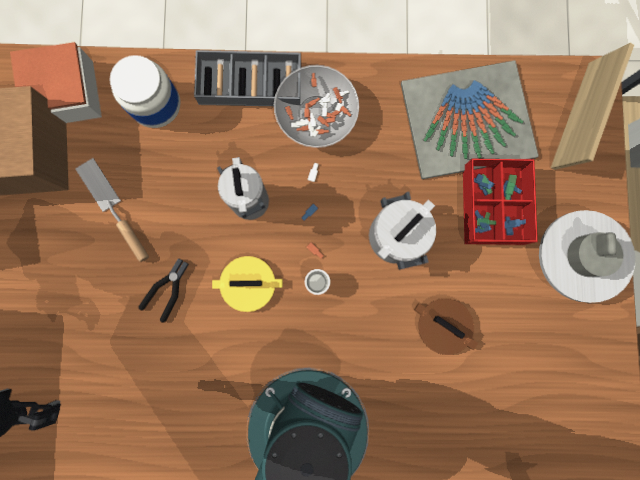

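The wide canister is at about (403,230) in the top view, with its handle and lugs diagonal and dark cheeks at the upper left (397,195) and lower right (410,262). The tall one is at (240,190).

```bash
cat > m.py <<'E'
from h import *
def meas(name,im,d):
    P=cloud(name,d); hsv=cv2.cvtColor(im,cv2.COLOR_RGB2HSV)
    c0=np.array([400,-195.])
    z=P[...,2]; ok=(d>0)
    for _ in range(4):
        r=np.hypot(P[...,0]-c0[0],P[...,1]-c0[1])
        fl=ok&(r<95)&(z>104)&(z<130)&(hsv[...,2]>150)
        q=P[fl][:,:2].astype(np.float32); (cx,cy),rad=cv2.minEnclosingCircle(q)
        disc=ok&(r<70)&(z>104)&(z<130)&(hsv[...,2]>150)
        hb=ok&(r<60)&(z>138)&(z<175)&(hsv[...,2]<100)
        h=P[hb]; c0=h[:,:2].mean(0)
    rect=cv2.minAreaRect(h[:,:2].astype(np.float32))
    u,s,vt=np.linalg.svd(h[:,:2]-c0,full_matrices=False)
    print(name,'handle',c0,np.median(h[:,2]),len(h),'ang',np.degrees(np.arctan2(vt[0,1],vt[0,0])),'rect',rect,'lid circle',cx,cy,rad,'z',np.median(P[disc][:,2]))
    r=np.hypot(P[...,0]-c0[0],P[...,1]-c0[1]); th=np.degrees(np.arctan2(P[...,1]-c0[1],P[...,0]-c0[0]))
    lug=ok&(r>72)&(r<86)&(z>100)&(z<130)&(hsv[...,2]>130)
    print(' lug th',np.histogram(th[lug],np.arange(-180,181,10))[0])
    ch=ok&(r>74)&(r<88)&(z>98)&(z<118)&(hsv[...,2]<110)
    for t in np.arange(-180,180,5):
        m=ch&(th>=t)&(th<t+5)
        if m.sum()>2: print(' cheek',t,m.sum(),P[m].mean(0).round())
if __name__=='__main__':
    for n in('top','scene'):
        f=np.load(n+'0.npz'); meas(n,f['im'],f['d'])
    f=np.load('top0.npz'); im=cv2.resize(f['im'][170:290,340:470,::-1],None,fx=5,fy=5,interpolation=cv2.INTER_CUBIC); cv2.imwrite('pics/c.png',im)
E
python3 m.py
```

```text
top handle [ 465.33748911 -214.79218354] 158.25827050918946 204 ang 136.64071813442382 rect ((465.93341064453125, -215.43069458007812), (12.86333179473877, 73.14372253417969), 46.78378677368164) lid circle 469.8702392578125 -213.5518035888672 84.26187133789062 z 124.00954261074844
 lug th [ 0  0  0  0  0  0  0  0  0  0  0  0  2 37 16  0  1  1  0  0  0  0  0  0
  0  0  0  0  0  0  2 28 15  0  0  0]
 cheek -150 12 [ 398. -260.  106.]
 cheek -145 16 [ 401. -263.  110.]
 cheek -10 16 [ 545. -225.  110.]
 cheek -5 10 [ 549. -221.  106.]
 cheek 30 20 [ 534. -170.  110.]
 cheek 35 8 [ 529. -168.  106.]
 cheek 170 14 [ 385. -206.  107.]
 cheek 175 13 [ 385. -211.  109.]
scene handle [ 471.9518232  -216.74832422] 158.59226068936448 358 ang -44.10968709672786 rect ((469.3227844238281, -215.6954345703125), (14.040038108825684, 73.35423278808594), 47.23859405517578) lid circle 466.96319580078125 -213.42922973632812 89.3187026977539 z 125.17113352810412
 lug th [ 0  0  3  3  0  0  0  0  0  0  0  0 11 41 23  0  0  0  0  0  0  3  5  0
  0  0  2  2  0  0  0 51 25  1  3  3]
 cheek -150 9 [ 403. -263.  110.]
 cheek -145 4 [ 407. -264.  110.]
 cheek -10 13 [ 551. -226.  106.]
 cheek -5 16 [ 555. -221.  107.]
 cheek 30 11 [ 540. -170.  106.]
 cheek 35 13 [ 539. -168.  107.]
 cheek 175 3 [ 386. -211.  110.]
```

View pics/c.png

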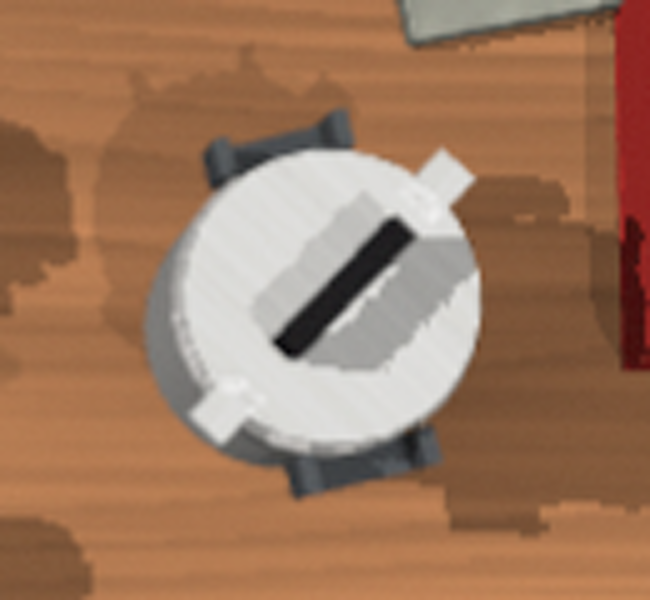

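Notch axis is about +14°, the handle about −43.3°, and the centre about (467,−215.5), so the lid needs a +57° turn. First I raise the tool and align the jaws.

Request:
{"op": "send_rows", "data": {
  "deltas": [
    {"twist":[0,0,1],"translation":[0,0,-1],"gripper":-1},
    {"twist":[0,0,1],"translation":[0,0,-1],"gripper":-1},
    {"twist":[0,0,1],"translation":[0,0,-1],"gripper":-1},
    {"twist":[0,0,1],"translation":[0,0,-1],"gripper":-1},
    {"twist":[0,0,1],"translation":[0,0,0],"gripper":-1}
  ],
  "grip_force": 40
}}

```text
time: 0.6
tool_pos: [120.9, 511.6, 333.8]
ee_rot: [[-0.725, 0.689, 0.001], [0.689, 0.725, 0.003], [0.001, 0.003, -1.0]]
wrist_force: [-0.2, 0.2, -1.0]
width: 0.998
```

Request:
{"op": "send_rows", "data": {
  "deltas": [
    {"twist":[0,0,0],"translation":[-1,-0.388,0],"gripper":-1},
    {"twist":[0,0,0],"translation":[-1,-0.388,0],"gripper":-1},
    {"twist":[0,0,0],"translation":[-1,-0.388,0],"gripper":-1},
    {"twist":[0,0,0],"translation":[-1,-0.388,0],"gripper":-1},
    {"twist":[0,0,0],"translation":[-1,-0.388,0],"gripper":-1},
    {"twist":[0,0,0],"translation":[-1,-0.388,0],"gripper":-1},
    {"twist":[0,0,0],"translation":[-1,-0.388,0],"gripper":-1},
    {"twist":[0,0,0],"translation":[-1,-0.388,0],"gripper":-1},
    {"twist":[0,0,0],"translation":[-1,-0.388,0],"gripper":-1},
    {"twist":[0,0,0],"translation":[-1,-0.388,0],"gripper":-1}
  ]
}}

```text
time: 1.6
tool_pos: [236.2, 267.9, 331.1]
ee_rot: [[-0.728, 0.685, -0.0], [0.685, 0.728, -0.0], [0.0, -0.0, -1.0]]
wrist_force: [0.2, 0.1, -1.1]
width: 1.001
```

Request:
{"op": "send_rows", "data": {
  "deltas": [
    {"twist":[0,0,0],"translation":[-1,-0.388,0],"gripper":-1},
    {"twist":[0,0,0],"translation":[-1,-0.388,0],"gripper":-1},
    {"twist":[0,0,0],"translation":[-1,-0.388,0],"gripper":-1},
    {"twist":[0,0,0],"translation":[-1,-0.388,0],"gripper":-1},
    {"twist":[0,0,0],"translation":[-1,-0.388,0],"gripper":-1},
    {"twist":[0,0,0],"translation":[-1,-0.388,0],"gripper":-1},
    {"twist":[0,0,0],"translation":[-1,-0.388,0],"gripper":-1},
    {"twist":[0,0,0],"translation":[-1,-0.388,0],"gripper":-1},
    {"twist":[0,0,0],"translation":[-1,-0.388,0],"gripper":-1},
    {"twist":[0,0,0],"translation":[-1,-0.388,0],"gripper":-1}
  ]
}}

```text
time: 2.6
tool_pos: [351.8, 25.8, 331.2]
ee_rot: [[-0.728, 0.686, -0.0], [0.686, 0.728, 0.0], [0.0, -0.0, -1.0]]
wrist_force: [0.2, 0.6, -0.3]
width: 0.998
```

Request:
{"op": "send_rows", "data": {
  "deltas": [
    {"twist":[0,0,0],"translation":[-1,-0.388,0],"gripper":-1},
    {"twist":[0,0,0],"translation":[-1,-0.388,0],"gripper":-1},
    {"twist":[0,0,0],"translation":[-1,-0.388,0],"gripper":-1},
    {"twist":[0,0,0],"translation":[-1,-0.388,0],"gripper":-1},
    {"twist":[0,0,0],"translation":[-1,-0.388,0],"gripper":-1},
    {"twist":[0,0,0],"translation":[-1,-0.388,0],"gripper":-1},
    {"twist":[0,0,0],"translation":[-1,-0.388,0],"gripper":-1},
    {"twist":[0,0,0],"translation":[-1,-0.388,0],"gripper":-1},
    {"twist":[0,0,0],"translation":[-1,-0.388,0],"gripper":-1},
    {"twist":[0,0,0],"translation":[-1,-0.388,0],"gripper":-1}
  ]
}}

```text
time: 3.6
tool_pos: [467.4, -216.1, 331.0]
ee_rot: [[-0.728, 0.686, -0.0], [0.686, 0.728, 0.0], [0.001, -0.0, -1.0]]
wrist_force: [0.1, -0.8, 0.2]
width: 0.998
```

Request:
{"op": "send_rows", "data": {
  "deltas": [
    {"twist":[0,0,0],"translation":[0,0,1],"gripper":-1},
    {"twist":[0,0,0],"translation":[0,0,1],"gripper":-1},
    {"twist":[0,0,0],"translation":[0,0,1],"gripper":-1},
    {"twist":[0,0,0],"translation":[0,0,1],"gripper":-1},
    {"twist":[0,0,0],"translation":[0,0,0.6],"gripper":-1},
    {"twist":[0,0,0],"translation":[0,0,0],"gripper":-1},
    {"twist":[0,0,0],"translation":[0,0,0],"gripper":-1}
  ]
}}

```text
time: 4.3
tool_pos: [467.1, -215.1, 216.7]
ee_rot: [[-0.728, 0.686, -0.0], [0.686, 0.728, 0.0], [0.0, -0.0, -1.0]]
wrist_force: [-0.1, 1.2, 0.7]
width: 0.998
```

Run:
```python
from h import *
ims=[]
for n in('scene','top'):
    im,d=capture(n); ims.append(im[...,::-1])
a=ims[0][170:380,170:360]; b=ims[1][150:300,330:480]
cv2.imwrite('pics/d.png',np.hstack([cv2.resize(a,(400,442)),cv2.resize(b,(400,442))]))
print(bot.observe()['tool_pos'])
```

```text
[ 467.505261   -215.31665983  217.22102105]
```

View pics/d.png

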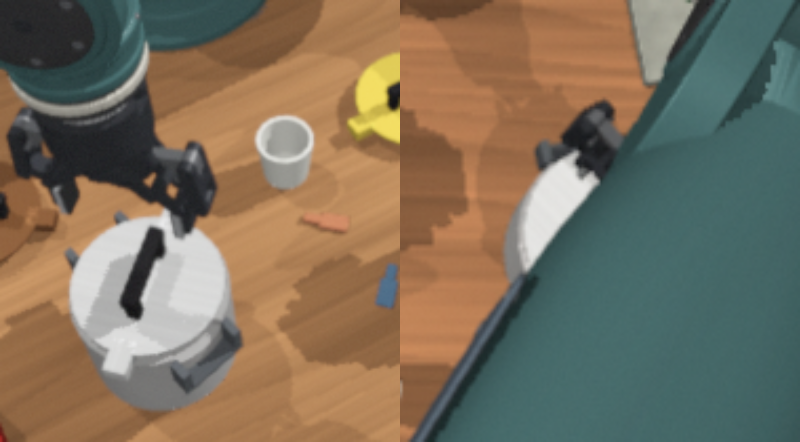

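The handle is centred below the open jaws with the jaws across it. I descend to TCP z≈132 and close.

Request:
{"op": "send_rows", "data": {
  "deltas": [
    {"twist":[0,0,0],"translation":[0,0,1],"gripper":-1},
    {"twist":[0,0,0],"translation":[0,0,1],"gripper":-1},
    {"twist":[0,0,0],"translation":[0,0,1],"gripper":-1},
    {"twist":[0,0,0],"translation":[0,0,0.4],"gripper":-1},
    {"twist":[0,0,0],"translation":[0,0,0],"gripper":-1}
  ]
}}

```text
time: 4.9
tool_pos: [466.9, -215.0, 131.0]
ee_rot: [[-0.728, 0.686, -0.001], [0.686, 0.728, 0.001], [0.001, -0.0, -1.0]]
wrist_force: [-0.6, 0.7, 0.3]
width: 1.004
```

Request:
{"op": "send_rows", "data": {
  "deltas": [
    {"gripper":1,"twist":[0,0,0],"translation":[0,0,0]},
    {"gripper":1,"twist":[0,0,0],"translation":[0,0,0]},
    {"gripper":1,"twist":[0,0,0],"translation":[0,0,0]},
    {"gripper":1,"twist":[0,0,0],"translation":[0,0,0]},
    {"gripper":1,"twist":[0,0,0],"translation":[0,0,0]},
    {"gripper":1,"twist":[0,0,0],"translation":[0,0,0]},
    {"gripper":1,"twist":[0,0,0],"translation":[0,0,0]},
    {"gripper":1,"twist":[0,0,0],"translation":[0,0,0]}
  ],
  "grip_force": 40
}}

```text
time: 5.7
tool_pos: [467.4, -215.1, 131.7]
ee_rot: [[-0.728, 0.685, 0.001], [0.685, 0.728, -0.0], [-0.001, 0.0, -1.0]]
wrist_force: [1.2, 2.0, 5.8]
width: 0.158
```

Request:
{"op": "send_rows", "data": {
  "deltas": [
    {"gripper":1,"twist":[0,0,-1],"translation":[0,0,0]},
    {"gripper":1,"twist":[0,0,-1],"translation":[0,0,0]},
    {"gripper":1,"twist":[0,0,-1],"translation":[0,0,0]},
    {"gripper":1,"twist":[0,0,-1],"translation":[0,0,0]},
    {"gripper":1,"twist":[0,0,-1],"translation":[0,0,0]}
  ]
}}

```text
time: 6.2
tool_pos: [467.3, -215.4, 131.6]
ee_rot: [[-0.974, 0.226, 0.001], [0.226, 0.974, -0.001], [-0.001, -0.001, -1.0]]
wrist_force: [-0.6, 0.8, 4.7]
width: 0.158
```

Request:
{"op": "send_rows", "data": {
  "deltas": [
    {"gripper":1,"twist":[0,0,-1],"translation":[0,0,0]},
    {"gripper":1,"twist":[0,0,-1],"translation":[0,0,0]},
    {"gripper":1,"twist":[0,0,-1],"translation":[0,0,0]},
    {"gripper":1,"twist":[0,0,-1],"translation":[0,0,0]},
    {"gripper":1,"twist":[0,0,-0.5],"translation":[0,0,0]},
    {"gripper":1,"twist":[0,0,0],"translation":[0,0,0]}
  ]
}}

```text
time: 6.8
tool_pos: [466.9, -215.0, 131.0]
ee_rot: [[-0.971, -0.238, -0.001], [-0.238, 0.971, 0.0], [0.001, 0.0, -1.0]]
wrist_force: [0.2, -0.9, -1.9]
width: 0.157
```

Run:
```python
from h import *
a=capture('scene')[0][...,::-1][170:380,150:380]; b=capture('top')[0][...,::-1][150:300,330:480]
cv2.imwrite('pics/e.png',np.hstack([cv2.resize(a,None,fx=2.2,fy=2.2),cv2.resize(b,(290,462))]))
s=bot.observe();print(s['tool_pos'],s['moment'],s['wrist_force'])
```

```text
[ 466.95295658 -214.98664602  131.07754001] [ 0.01853362 -0.01529923 -0.06059434] [ 0.23623126  0.57599    -2.3637387 ]
```

View pics/e.png

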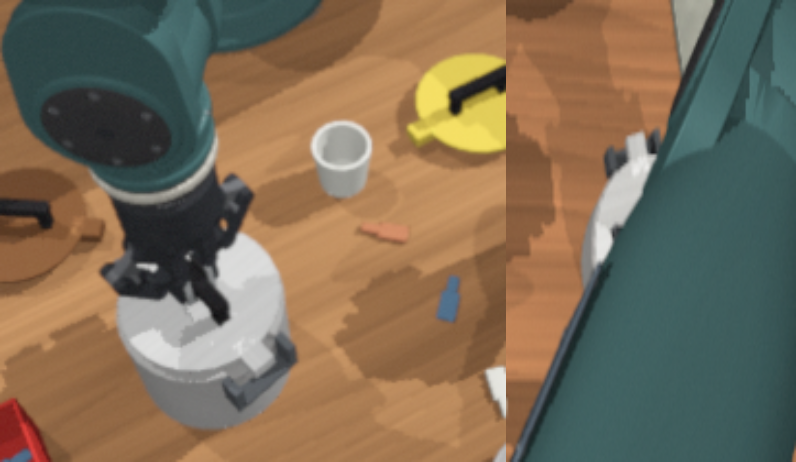

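The lug is between the cheeks in both views (top crop about (637,150)). The wrist force went to −2.4 N, so the lid now hangs in the gripper. I lower it the 10 mm.

Request:
{"op": "send_rows", "data": {
  "deltas": [
    {"gripper":1,"twist":[0,0,0],"translation":[0,0,0.1]},
    {"gripper":1,"twist":[0,0,0],"translation":[0,0,0.1]},
    {"gripper":1,"twist":[0,0,0],"translation":[0,0,0.1]},
    {"gripper":1,"twist":[0,0,0],"translation":[0,0,0]}
  ]
}}

```text
time: 7.3
tool_pos: [466.9, -214.9, 123.3]
ee_rot: [[-0.972, -0.237, -0.001], [-0.237, 0.972, 0.0], [0.0, 0.001, -1.0]]
wrist_force: [0.2, -0.0, -2.8]
width: 0.158
```

Request:
{"op": "send_rows", "data": {
  "deltas": [
    {"gripper":1,"twist":[0,0,0],"translation":[0,0,0.06]},
    {"gripper":1,"twist":[0,0,0],"translation":[0,0,0.04]},
    {"gripper":1,"twist":[0,0,0],"translation":[0,0,0]},
    {"gripper":1,"twist":[0,0,0],"translation":[0,0,0]}
  ]
}}

```text
time: 7.7
tool_pos: [467.1, -215.0, 121.6]
ee_rot: [[-0.971, -0.237, 0.0], [-0.237, 0.971, -0.0], [-0.0, -0.0, -1.0]]
wrist_force: [-2.5, 3.2, 4.7]
width: 0.157
```

Contact at 10 mm down (+4.7 N). I release, rise and swing clear enough to see.

Request:
{"op": "send_rows", "data": {
  "deltas": [
    {"gripper":-0.4,"twist":[0,0,0],"translation":[0,0,0]},
    {"gripper":-0.4,"twist":[0,0,0],"translation":[0,0,0]},
    {"gripper":-0.4,"twist":[0,0,0],"translation":[0,0,0]},
    {"gripper":-0.4,"twist":[0,0,0],"translation":[0,0,0]},
    {"gripper":-0.4,"twist":[0,0,0],"translation":[0,0,0]},
    {"gripper":-0.4,"twist":[0,0,0],"translation":[0,0,0]}
  ]
}}

```text
time: 8.3
tool_pos: [467.1, -215.1, 121.3]
ee_rot: [[-0.971, -0.237, 0.0], [-0.237, 0.971, -0.0], [-0.0, -0.0, -1.0]]
wrist_force: [-0.2, -0.4, 0.6]
width: 0.699
```

Request:
{"op": "send_rows", "data": {
  "deltas": [
    {"gripper":-0.4,"twist":[0,0,0],"translation":[0,0,-0.5]},
    {"gripper":-0.4,"twist":[0,0,0],"translation":[0,0,-1]},
    {"gripper":-0.4,"twist":[0,0,0],"translation":[0,0,-1]},
    {"gripper":-0.4,"twist":[0,0,0],"translation":[0,0,-1]},
    {"gripper":-0.4,"twist":[0,0,0],"translation":[0,0,-1]},
    {"gripper":-0.4,"twist":[0,0,0],"translation":[0,0,-1]},
    {"gripper":-0.4,"twist":[0,0,0],"translation":[0,0,-1]},
    {"gripper":-0.4,"twist":[0,0,0],"translation":[0,0,-1]}
  ]
}}

```text
time: 9.1
tool_pos: [467.0, -215.0, 309.9]
ee_rot: [[-0.971, -0.237, 0.0], [-0.237, 0.971, -0.0], [-0.0, -0.0, -1.0]]
wrist_force: [0.8, 0.0, 0.6]
width: 0.702
```

Request:
{"op": "send_rows", "data": {
  "deltas": [
    {"gripper":-0.4,"twist":[0,0,0],"translation":[0,1,0]},
    {"gripper":-0.4,"twist":[0,0,0],"translation":[0,1,0]},
    {"gripper":-0.4,"twist":[0,0,0],"translation":[0,1,0]},
    {"gripper":-0.4,"twist":[0,0,0],"translation":[0,1,0]},
    {"gripper":-0.4,"twist":[0,0,0],"translation":[0,1,0]},
    {"gripper":-0.4,"twist":[0,0,0],"translation":[0,1,0]},
    {"gripper":-0.4,"twist":[0,0,0],"translation":[0,1,0]},
    {"gripper":-0.4,"twist":[0,0,0],"translation":[0,1,0]},
    {"gripper":-0.4,"twist":[0,0,0],"translation":[0,0,0]}
  ]
}}

```text
time: 10.0
tool_pos: [418.9, -18.8, 309.1]
ee_rot: [[-0.971, -0.239, 0.0], [-0.239, 0.971, 0.0], [-0.0, 0.0, -1.0]]
wrist_force: [0.1, -0.4, 0.0]
width: 0.7
```

```bash
cat > f.py <<'E'
from h import *
cr=[]
for n in('scene','top'):
    im,d=capture(n); cr.append(im[...,::-1]); P=cloud(n,d); hsv=cv2.cvtColor(im,cv2.COLOR_RGB2HSV)
    r=np.hypot(P[...,0]-467,P[...,1]+215.5); z=P[...,2]
    hb=(r<48)&(z>134)&(z<165)&(hsv[...,2]<100); fl=(r<60)&(z>100)&(z<130)&(hsv[...,2]>130)
    for k,m in(('handle',hb),('flange',fl)):
        q=P[m]
        if len(q)<10: continue
        c=np.linalg.lstsq(np.c_[q[:,:2]-[467,-215.5],np.ones(len(q))],q[:,2],rcond=None)[0]
        print(n,k,len(q),'med z',np.median(q[:,2]),'slope',c[:2],'rect',cv2.minAreaRect(q[:,:2].astype(np.float32)))
cv2.imwrite('pics/f.png',np.hstack([cv2.resize(cr[0][200:380,150:330],(400,400)),cv2.resize(cr[1][160:300,330:470],(400,400))]))
s=bot.observe();print(s['time'],s['tool_pos'],s['wrist_force'])
E
python3 f.py
```

```text
scene handle 308 med z 148.9164470310526 slope [-0.0915518   0.29110038] rect ((469.0256042480469, -214.46615600585938), (74.66239166259766, 12.688200950622559), 13.73254680633545)
scene flange 2590 med z 115.20422812308306 slope [-0.00419882  0.00503001] rect ((467.03399658203125, -215.881591796875), (118.22870635986328, 119.23719787597656), 63.2998046875)
top handle 219 med z 147.61951112585712 slope [ 0.10317987 -0.36598853] rect ((465.6491394042969, -214.87672424316406), (73.97809600830078, 13.029840469360352), 13.491564750671387)
top flange 1611 med z 114.15563859212489 slope [0.00143404 0.00011589] rect ((463.5023498535156, -226.04721069335938), (97.33104705810547, 119.58854675292969), 71.2852554321289)
10.1 [419.66789287 -20.59240837 308.89499726] [-0.00444548  0.29818232 -0.28743477]
```

View pics/f.png

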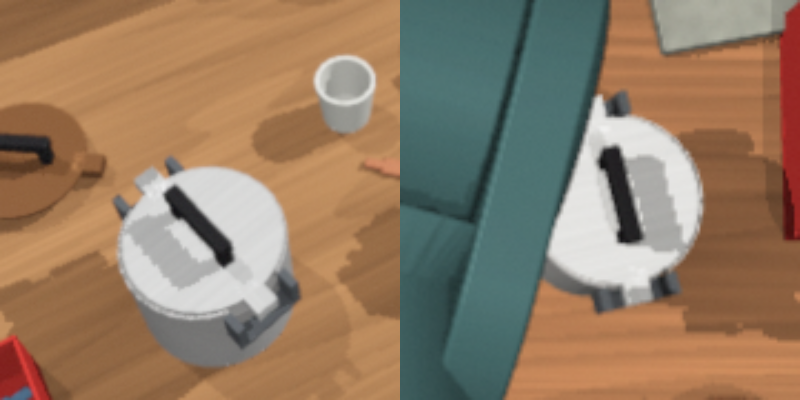

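Both lugs lie between their cheeks. The flange top is about 114 mm (10 mm lower than before), flat within about 0.4°, with the handle at 13.6°.

```bash
python3 -c "
from rig import job_done; print(job_done())"
```

```text
the job is handed in; nothing more can be done
None
```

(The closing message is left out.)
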